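# Lay the beam tube in its V-saddles

## Robot

A 6-joint arm with a two-finger parallel gripper is mounted at the origin on the work surface. World frame = base frame: x ahead of the robot, y to its left, z up, the work surface at z = 0. Lengths are in m, angles in rad, forces in N, time in s.
With the tool pointing down it reaches from about 0.375 to 0.9 m from the base axis. Payload 3.1 kg.
Tool frame: the origin (TCP) lies at the very end of the fingers, on their centre line; the grasp point (between the pads) lies 19 mm behind it; z points along the fingers, y is the direction in which the jaws open and shut (so a half turn about z gives the same grasp; the last joint's range is limited). The gripper opens to 85 mm and grips with 20 to 120 N. Pads are 22 mm wide; open, the fingers measure 114 mm over their backs; the gripper's body (76 mm by 85 mm) begins 54 mm behind the grasp point. The pads swing forward as they close: fully open they stand 13 mm farther back than shut.
Start: joints at [-0.178, 0.527, 1.433, -0, 1.181, -0.178], TCP at [0.625, 0, 0.231] pointing down, gripper open.
Joint ranges: [-3.08, 3.08], [-0.75, 2.2], [0.22, 2.44], [-1.43, 4.57], [0, 2.65], [-2.85, 2.85]. Speed limits (rad/s): [2.79, 2.79, 3.14, 3.14, 3.14, 3.14].

## Interface

Orientations are given as a unit quaternion [x, y, z, w].
In Python, from station import manip gives the robot as it stands. The module is installed in compiled form; this text tells all that it offers.
- The arm moves only by the tool send_rows, never from a script. Its argument "commands" is a list of rows, each an object with "delta_pos": the shift along the world's x, y, z in cm, a list of three; "yaw": the turn about the world's z in rad. A call has 1 to 10 rows; each row shifts and turns the pose as measured when the row begins; what a row does not reach is not made up. A row lasts 1/8 s, in which the tool goes at most 62.5 mm and 10.7 degrees, less where a joint would pass 70% of its speed; a pose out of reach is approached as far as the arm can. A call is refused whole if a number of a shift passes 6.25 or a number of a turn 0.188, either way. A call with a gripper value outside its range is refused whole. "grip" is the closure, from -1 (fully open) to 1 (shut), set as the call begins (left out, the last holds). The fingers move at their own pace and stop on an object; "force" is the grip in N (left out, the last holds). Time passes only in rows, so rows that do not move let the fingers close. It gives the time, the measured TCP pose, the force and the opening at its end, in the units of the state.
- manip.sense(): the state, without advancing time (a new reading comes with each control period).
- manip.snapshot(name): name is "scene" or "side" or "wrist"; returns the picture (420x560x3 uint8, blue, green, red); there is no depth.
- manip.get_calibration(name): a dict with "fx", "fy", "cx", "cy" (pixels), "world_to_cam" (4x4, takes a point from world to camera coordinates); the wrist camera has in their place "mount" (4x4, takes a point from camera to tool coordinates, whose origin is the TCP and whose axes are the flange's). Camera axes: x right, y down, z forward; pixel columns grow to the right and rows downward; lengths in m; the calibration is good to about 2 mm. A picture is of the moment at which its call begins: read the wrist's pose just before it. get_calibration takes no time and is no camera call.
- manip.sign_off(): hands the job in, once; it reports no verdict.
The state is a dict: "t": time; "q": joint angles; "qd": joint speeds; "tau": joint torques, N m; "tcp_pos": TCP position; "tool_rot": TCP orientation; "force": force on the tool from outside, world axes, zero at the start; "ft_torque": the same for the moment, N m; "finger_gap": opening from 0.0 (shut) to 1.0 (fully open).
Only numpy, scipy, OpenCV 4.12 (cv2) and the standard library are available. Lean on these libraries where they do the work, as an engineer would, in place of code of your own. Each camera call takes 0.05 s, during which the arm holds its last target. There are 200 camera calls.

## Task

Roll the green beam tube by its side across the black breadboard until it drops into both V-saddles, then push on its black plugged end with the fingertips so that it slides along the saddles until its other end butts against the brass port ring of the shutter box. Roll and push it calmly, never pick it up or let it fall off the breadboard, and leave the mirror mount, the iris post, the screwdriver and the optics box where they are.

Things in the scene. Friction and masses are not known exactly. Their poses are not given: they have to be found in the camera images.
- tube: loose green beam tube, smooth cylinder 240 mm long, 48 mm in diameter, 0.26 to 0.48 kg; black plug at one end, bright collar at the other, white label strip on top at the start. Origin at its centre on its axis; own y axis along the tube from plug to collar, x and z turn as it rolls. Starts lying on the breadboard, collar towards the shutter box, within 0.14 rad of the saddles' line. It rolls easily.
- tube_cap (a point): centre of the flat plugged (black) end face of the tube, 120 mm from its centre along its -y
- tube_end (a point): centre of the flat collared end face of the tube, 120 mm from its centre along its +y; this face must butt against the port ring
- breadboard: fixed black breadboard, 300 mm (its x) by 450 mm (its y), flat top 25 mm above the bench. Origin on the bench under its centre. Its +x edge, 150 mm from the origin, runs along the saddles; the tube is rolled towards +x.
- cradle: fixed pair of dark V-saddles on one strip, beside the breadboard's +x edge, axes parallel to the breadboard's: x is the rolling direction from breadboard to saddles, y along the groove towards the shutter box, z up. Origin on the bench below the groove, half-way between the saddles. With the tube home against the port ring, the tube's centre is 38 mm above this origin and its plugged end at y = -120 mm.
- saddle_a (a point): on the saddle farther from the shutter box (cradle y = -55 mm, 30 mm long): the point where the axis of the seated tube passes, 38 mm above the bench. 90 degree V, groove bottom 4 mm above the bench, mouth 41 mm wide, shoulders 7 mm wide, 24.5 mm above the bench, level with the breadboard's top (gap 2.5 mm)
- saddle_b (a point): the same point on the other, equal saddle, nearer the shutter box (cradle y = +55 mm)
- port (a point): centre of the flat face of the brass port ring (52 mm in diameter) on the shutter box, which faces the tube's collared end; 38 mm above the bench, at cradle y = +120 mm. The black shutter box behind it is fixed, 74 by 60 mm and 88 mm high
- mirror_mount: loose bystander: black mirror mount on a steel post with a 38 mm round foot, 82 mm high, standing on the breadboard beyond one end of the tube; origin under its foot
- iris_post: loose bystander: black round iris on a steel post with a 38 mm round foot, 85 mm high, standing on the breadboard beyond the other end of the tube; origin under its foot
- driver: loose bystander: red-handled screwdriver 160 mm long lying on the bench beside the breadboard's -y edge; origin under its middle
- optic_box: loose bystander: small white optics box, 55 by 55 mm, 31 mm high, on the bench beyond the saddles (its middle 90 to 110 mm past the groove); origin under its middle
Mind the look-alikes: they are no part of the job. Of the things that look like the tube, the largest one is meant.

How it is judged:
By the outcome, as a careful person would: the job done as asked, in the order asked, and still so for the second after the job is handed in, with the robot touching nothing.
It also fails if it takes over 51 s, if anything falls off the work surface, if the arm or the gripper's body presses on something with over 40 N, if the wrist force passes 120 N, or if a joint passes its speed limit or range.

## Working session

There is one attempt and no reset: what is moved stays moved. The work goes in short steps, Python scripts to look and compute and a tool call to move; the robot and the scene stay as the last step left them, time stands still between calls to the robot, and variables do not carry over. Pictures are saved under pics/ and viewed, about 8 in all and at most 12, crops included, and the job is handed in when it is done.

Besides the shell and the picture viewer there is one more tool, called after ">>>" as name(argument=value, ...) on one line, values as JSON. send_rows: Moves the arm, as the interface text tells. Its arguments: {"type":"object","properties":{"commands":{"type":"array","items":{"type":"object","properties":{"delta_pos":{"type":"array","items":{"type":"number"}},"yaw":{"type":"number"}}}},"grip":{"type":"number"},"force":{"type":"number"}},"required":["commands"]}

```bash
mkdir -p pics; cat > h.py <<'E'
import numpy as np, cv2
from station import manip
def ray(cal,u,v):
    T=np.linalg.inv(np.array(cal["world_to_cam"])); d=T[:3,:3]@np.array([(u-cal["cx"])/cal["fx"],(v-cal["cy"])/cal["fy"],1]); return T[:3,3],d
def onz(cal,u,v,z):
    o,d=ray(cal,u,v); return o+d*(z-o[2])/d[2]
def proj(cal,p):
    c=np.array(cal["world_to_cam"])@np.append(p,1); return cal["fx"]*c[0]/c[2]+cal["cx"],cal["fy"]*c[1]/c[2]+cal["cy"]
E
python3 - <<'E'
from h import *
for n in("scene","side"):
    cv2.imwrite(f"pics/{n}0.png",manip.snapshot(n)); c=manip.get_calibration(n)
    T=np.linalg.inv(np.array(c["world_to_cam"])); print(n,c["fx"],T[:3,3].round(3),T[:3,2].round(2))
print(manip.sense())
E
```

```text
scene 470.26639012853354 [ 1.222 -0.559  0.754] [-0.6   0.5  -0.63]
side 435.94521103273973 [0.212 0.669 0.54 ] [ 0.38 -0.75 -0.54]
{'t': 0.1, 'q': array([-1.78490656e-01,  5.28366493e-01,  1.43378072e+00, -5.27014631e-07,
        1.18142839e+00, -1.78525000e-01]), 'qd': array([-2.37365843e-06, -1.66237515e-03, -2.76567013e-03, -7.13937895e-04,
       -2.79311798e-03,  7.39884310e-04]), 'tau': array([ 4.33945943e-04, -4.43301880e+01, -1.78587180e+01, -2.04061280e-04,
        3.88642526e-03,  1.10165692e-05]), 'tcp_pos': array([6.24345804e-01, 1.53180600e-04, 2.30433529e-01]), 'tool_rot': array([ 7.07094220e-01,  7.07118647e-01, -5.65653971e-04, -8.14283678e-04]), 'force': array([ 0.62749462, -0.00293853,  0.55160246]), 'ft_torque': array([-0.0316609 ,  0.03593878,  0.00133918]), 'finger_gap': 0.9973991160716945}
```

View pics/scene0.png

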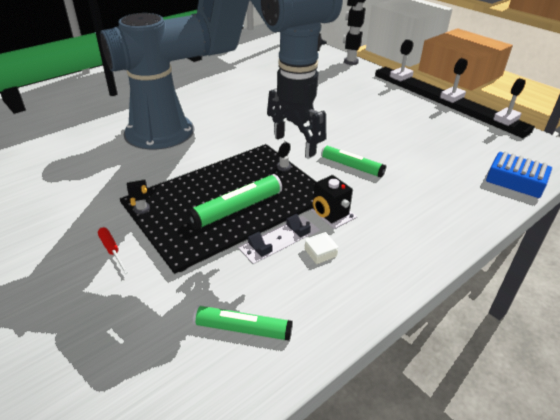

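View pics/side0.png

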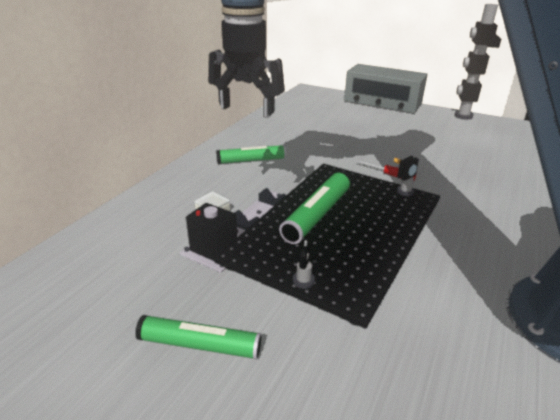

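Candidates seen in the scene view: three green tubes, at (237,200) on the breadboard, at (245,322) and at (352,160) on the bench. The one on the breadboard fits: it lies there, collar towards the shutter box (330,198). I'll confirm it and measure.

```bash
python3 - <<'E'
from h import *
im=cv2.imread("pics/scene0.png"); cv2.imwrite("pics/crop1.png",cv2.resize(im[140:285,110:370],None,fx=3,fy=3,interpolation=cv2.INTER_CUBIC))
w=manip.snapshot("wrist"); cv2.imwrite("pics/w0.png",w)
for n in("scene","side"):
    im=cv2.imread(f"pics/{n}0.png"); c=manip.get_calibration(n)
    m=cv2.inRange(cv2.cvtColor(im,cv2.COLOR_BGR2HSV),(50,120,60),(75,255,255))
    for k in cv2.findContours(m,cv2.RETR_EXTERNAL,cv2.CHAIN_APPROX_NONE)[0]:
        if cv2.contourArea(k)<200: continue
        r=cv2.minAreaRect(k); b=cv2.boxPoints(r); b=b[np.argsort(b[:,0])]
        z=.049
        print(n,np.round(r[0]),np.round(r[1]),b.round().tolist(),onz(c,*r[0],z).round(3))
E
```

```text
scene [241. 322.] [91. 19.] [[194.0, 324.0], [198.0, 305.0], [284.0, 339.0], [287.0, 320.0]] [ 0.783 -0.259  0.049]
scene [237. 199.] [22. 87.] [[193.0, 207.0], [201.0, 227.0], [272.0, 171.0], [281.0, 191.0]] [ 0.487 -0.051  0.049]
scene [351. 160.] [59. 12.] [[321.0, 157.0], [325.0, 145.0], [378.0, 176.0], [381.0, 164.0]] [0.546 0.289 0.049]
scene [48. 61.] [ 37. 106.] [[-8.0, 55.0], [0.0, 91.0], [95.0, 32.0], [103.0, 68.0]] [-0.639 -0.108  0.049]
side [197. 336.] [113.  23.] [[140.0, 339.0], [143.0, 316.0], [251.0, 356.0], [255.0, 333.0]] [0.503 0.347 0.049]
side [321. 201.] [24. 71.] [[288.0, 218.0], [305.0, 235.0], [338.0, 168.0], [355.0, 185.0]] [ 0.489 -0.071  0.049]
side [242. 155.] [10. 45.] [[220.0, 150.0], [220.0, 160.0], [265.0, 150.0], [265.0, 160.0]] [ 0.75  -0.179  0.049]
```

View pics/crop1.png

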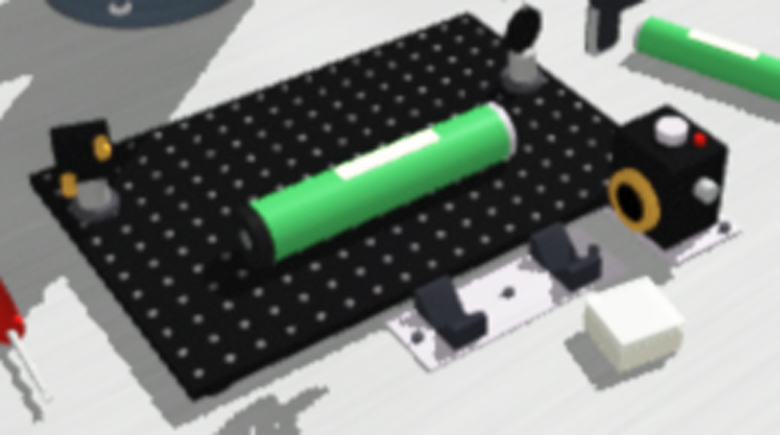

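View pics/w0.png

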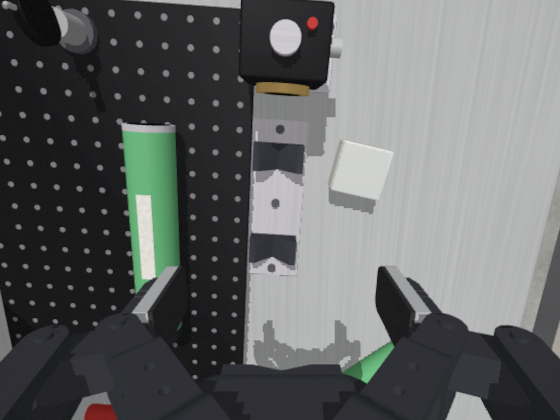

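The crop confirms the tube on the breadboard: black plug at (250,235), collar at (503,130) facing the shutter box. The wrist view is nearly top-down: tube axis runs about (149,125) to (160,290), strip holes at (280,129), (275,203), (271,268), brass ring front at about (284,93), board edge at (250,100) to (244,370).

```bash
cat >> h.py <<'E'
from scipy.spatial.transform import Rotation as R
def wcal(s):
    c=dict(manip.get_calibration("wrist")); T=np.eye(4); T[:3,:3]=R.from_quat(s["tool_rot"]).as_matrix(); T[:3,3]=s["tcp_pos"]
    c["world_to_cam"]=np.linalg.inv(T@np.array(c["mount"])); return c
def tube(im,c,z=.049,r0=110,r1=280,cmax=330):
    m=cv2.inRange(cv2.cvtColor(im,cv2.COLOR_BGR2HSV),(50,120,60),(75,255,255)); P=[]
    for v in range(r0,r1,5):
        x=np.flatnonzero(m[v,:cmax])
        if len(x)>10: P.append(((onz(c,x[0],v,z)+onz(c,x[-1],v,z))/2)[:2])
    P=np.array(P); return np.polyfit(P[:,1],P[:,0],1),P[:,1].min(),P[:,1].max()
E
python3 - <<'E'
from h import *
s=manip.sense(); c=wcal(s); im=cv2.imread("pics/w0.png")
T=np.linalg.inv(c["world_to_cam"]); print("cam",T[:3,3].round(3),T[:3,2].round(2))
f=lambda n,u,v,z: print(n,onz(c,u,v,z).round(4))
for h in((280,129),(275,203),(271,268)): f("hole",*h,.004)
f("edge",252,100,.025);f("edge",244,370,.025)
for p in((254,143),(303,143),(254,175),(303,175),(251,233),(299,234),(249,265),(297,274)): f("sad",*p,.0245)
f("ringL",257,90,.038);f("ringR",310,90,.038);f("ring top front",284,94,.064);f("ring top back",284,85,.064)
f("collar end",149,124,.049);f("collarL",124,125,.049);f("collarR",173,125,.049)
f("iris foot",78,33,.03);f("box",361,170,.031);f("boxl",331,195,.031)
p,a,b=tube(im,c,r0=130,r1=260); print("axis x=%.4f*y+%.4f"%tuple(p),a,b)
cs=manip.get_calibration("scene"); print("plug scene",onz(cs,110+255/3,140+235/3,.049)); print("mirror foot",onz(cs,110+95/3,140+205/3,.028),"iris",onz(cs,110+523/3,140+75/3,.028), "fcorner",onz(cs,110+195/3,140+393/3,.025))
E
```

```text
cam [0.625 0.073 0.373] [-0.   -0.29 -0.96]
hole [0.6227 0.0575 0.004 ]
hole [ 0.6166 -0.0279  0.004 ]
hole [ 0.6109 -0.1131  0.004 ]
edge [0.5943 0.0872 0.025 ]
edge [ 0.5743 -0.2518  0.025 ]
sad [0.5952 0.0439 0.0245]
sad [0.6473 0.0439 0.0245]
sad [0.5943 0.0095 0.0245]
sad [0.6479 0.0095 0.0245]
sad [ 0.5891 -0.0581  0.0245]
sad [ 0.6445 -0.0594  0.0245]
sad [ 0.5855 -0.0988  0.0245]
sad [ 0.6429 -0.1107  0.0245]
ringL [0.6005 0.0959 0.038 ]
ringR [0.6523 0.0958 0.038 ]
ring top front [0.6267 0.0907 0.064 ]
ring top back [0.6267 0.0983 0.064 ]
collar end [0.4955 0.0643 0.049 ]
collarL [0.471  0.0634 0.049 ]
collarR [0.5188 0.0633 0.049 ]
iris foot [0.4301 0.1478 0.03  ]
box [0.7093 0.016  0.031 ]
boxl [ 0.6785 -0.0115  0.031 ]Traceback (most recent call last):
  File "<stdin>", line 11, in <module>
  File "h.py", line 18, in tube
    P=np.array(P); return np.polyfit(P[:,1],P[:,0],1),P[:,1].min(),P[:,1].max()
                                     ~^^^^^
IndexError: too many indices for array: array is 1-dimensional, but 2 were indexed
```

```bash
sed -i 's/m=cv2.inRange.*; P=\[\]/i=im.astype(int); m=(i[...,1]>i[...,2]*1.5)\&(i[...,1]>i[...,0]*1.5)\&(i[...,1]>60); P=[]/' h.py
python3 - <<'E'
from h import *
s=manip.sense(); c=wcal(s); im=cv2.imread("pics/w0.png"); print(im[200,165])
p,a,b=tube(im,c,r0=135,r1=265,cmax=230); print("axis x=%.4f*y+%.4f"%tuple(p),a,b)
cs=manip.get_calibration("scene"); print("plug scene",onz(cs,110+255/3,140+235/3,.049)); print("mirror foot",onz(cs,110+95/3,140+205/3,.028),"iris",onz(cs,110+523/3,140+75/3,.028), "fcorner",onz(cs,110+195/3,140+393/3,.025))
E
```

```text
[100 149  83]Traceback (most recent call last):
  File "<stdin>", line 3, in <module>
  File "h.py", line 18, in tube
    P=np.array(P); return np.polyfit(P[:,1],P[:,0],1),P[:,1].min(),P[:,1].max()
                                     ~^^^^^
IndexError: too many indices for array: array is 1-dimensional, but 2 were indexed
```

```bash
python3 - <<'E'
import re
t=open("h.py").read()
t=re.sub(r"m=\(i\[.*?\); P=\[\]","m=(i[...,1]>i[...,2]*1.25)&(i[...,1]>i[...,0]*1.25)&(i[...,1]>40); P=[]",t); open("h.py","w").write(t)
E
grep -n "P=\[\]" h.py; python3 - <<'E'
from h import *
s=manip.sense(); c=wcal(s); im=cv2.imread("pics/w0.png"); print(im[200,125:185:4].tolist())
p,a,b=tube(im,c,r0=135,r1=265,cmax=230); print("axis x=%.4f*y+%.4f"%tuple(p),a,b)
cs=manip.get_calibration("scene"); print("plug scene",onz(cs,110+255/3,140+235/3,.049)); print("mirror foot",onz(cs,110+95/3,140+205/3,.028),"iris",onz(cs,110+523/3,140+75/3,.028), "fcorner",onz(cs,110+195/3,140+393/3,.025))
E
```

```text
14:    i=im.astype(int); m=(i[...,1]>i[...,2]*1.25)&(i[...,1]>i[...,0]*1.25)&(i[...,1]>40); P=[]
[[30, 29, 29], [113, 166, 94], [121, 177, 102], [221, 229, 231], [211, 219, 222], [215, 223, 225], [219, 227, 230], [119, 173, 100], [114, 167, 96], [107, 159, 90], [100, 149, 83], [90, 135, 76], [76, 115, 63], [56, 84, 48], [21, 20, 20]]
axis x=0.0610*y+0.4905 -0.08056552148376475 0.053840749584849384
plug scene [ 0.48440743 -0.16749088  0.049     ]
mirror foot [ 0.34970029 -0.23576515  0.028     ] iris [0.4262103  0.15454986 0.028     ] fcorner [ 0.57642062 -0.27779522  0.025     ]
```

Tube centre is about (0.487, -0.056), slope 0.061. The cradle is at (0.617, -0.028), slope about 0.065, so they are practically parallel. I'll set the open jaws along the tube and go down on its -x side, giving two contact points.

>>> send_rows(commands=[{"delta_pos": [-2.2,-0.65,-0.6],"yaw": -0.182},{"delta_pos": [-2.2,-0.65,-0.6],"yaw": -0.182},{"delta_pos": [-2.2,-0.65,-0.6],"yaw": -0.182},{"delta_pos": [-2.2,-0.65,-0.6],"yaw": -0.182},{"delta_pos": [-2.2,-0.65,-0.6],"yaw": -0.182},{"delta_pos": [-2.2,-0.65,-0.6],"yaw": -0.182},{"delta_pos": [-2.2,-0.65,-0.6],"yaw": -0.182},{"delta_pos": [-2.2,-0.65,-0.6],"yaw": -0.182},{"delta_pos": [-2.2,-0.65,-0.6],"yaw": -0.182}], grip=-1)

```text
t: 1.27
tcp_pos: [0.4208, -0.0592, 0.1735]
tool_rot: [0.998, -0.058, -0.001, -0.001]
force: [0.7, -0.2, 0.5]
finger_gap: 0.996
```

>>> send_rows(commands=[{"delta_pos": [0.6,0.3,-1.0],"yaw": 0.05},{"delta_pos": [0,0,0],"yaw": 0}])

```text
t: 1.52
tcp_pos: [0.4264, -0.0561, 0.1628]
tool_rot: [1.0, -0.031, -0.001, -0.001]
force: [-0.3, -0.1, 0.5]
finger_gap: 1.001
```

```bash
python3 - <<'E'
from h import *
s=manip.sense(); c=wcal(s); im=manip.snapshot("wrist"); cv2.imwrite("pics/w1.png",im)
print(s["tcp_pos"].round(4),s["tool_rot"].round(4),R.from_quat(s["tool_rot"]).as_matrix()[:,1].round(4))
i=im.astype(int); m=((i[...,1]>i[...,2]*1.25)&(i[...,1]>i[...,0]*1.25)&(i[...,1]>40)).astype('uint8')
k=max(cv2.findContours(m,0,2)[0],key=cv2.contourArea); b=cv2.boxPoints(cv2.minAreaRect(k))
for q in b: print(q.round(),onz(c,*q,.049).round(4))
E
```

```text
[ 0.4264 -0.0561  0.1628] [ 0.9995 -0.031  -0.0011 -0.0012] [-0.0619 -0.9981 -0.0022]
[113.  97.] [0.5195 0.0649 0.049 ]
[430.  96.] [ 0.5053 -0.1727  0.049 ]
[430. 161.] [ 0.4559 -0.1764  0.049 ]
[113. 163.] [0.4707 0.0753 0.049 ]
```

View pics/w1.png

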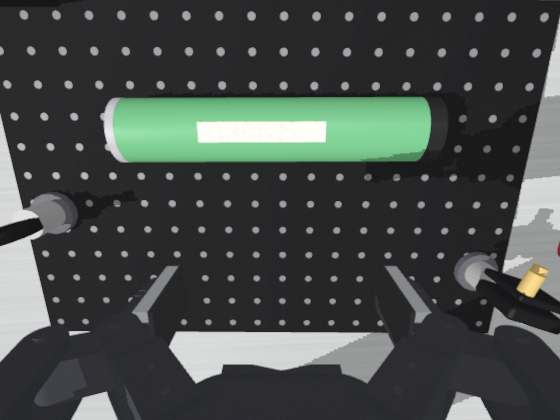

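The tube is square to the jaws, with its middle at column 276 (world about (0.488, -0.055)). Both post feet, at (50,215) and (475,272), stand clear of the fingers. Going down behind it.

>>> send_rows(commands=[{"delta_pos": [0,0,-4],"yaw": 0},{"delta_pos": [0,0,-4],"yaw": 0},{"delta_pos": [0,0,-3],"yaw": 0},{"delta_pos": [0,0,-2.0],"yaw": 0},{"delta_pos": [0.3,0,-0.3],"yaw": 0}])

```text
t: 2.2
tcp_pos: [0.4378, -0.0572, 0.0272]
tool_rot: [1.0, -0.026, 0.005, 0.001]
force: [0.0, 0.8, -0.0]
finger_gap: 1.0
```

>>> send_rows(commands=[{"delta_pos": [0.5,0,0.2],"yaw": 0},{"delta_pos": [0.5,-0.03,0],"yaw": 0},{"delta_pos": [0.5,-0.03,0],"yaw": 0},{"delta_pos": [0.5,-0.03,0],"yaw": 0},{"delta_pos": [0.5,-0.03,0],"yaw": 0},{"delta_pos": [0.5,-0.03,0],"yaw": 0}])

```text
t: 2.95
tcp_pos: [0.4729, -0.0593, 0.0322]
tool_rot: [1.0, -0.025, 0.008, 0.002]
force: [-0.2, -0.3, 0.5]
finger_gap: 1.0
```

```bash
cat > look.py <<'E'
from h import *; import sys
s=manip.sense(); c=wcal(s); im=manip.snapshot("wrist"); cv2.imwrite(f"pics/{sys.argv[1]}.png",im)
print(s["t"],s["tcp_pos"].round(4),R.from_quat(s["tool_rot"]).as_matrix()[:,1].round(3),s["force"].round(1))
i=im.astype(int); m=((i[...,1]>i[...,2]*1.25)&(i[...,1]>i[...,0]*1.25)&(i[...,1]>40)).astype('uint8')
k=max(cv2.findContours(m,0,2)[0],key=cv2.contourArea); b=cv2.boxPoints(cv2.minAreaRect(k))
for q in b: print(q.round(),onz(c,*q,.049).round(4))
E
python3 look.py w2
```

```text
2.95 [ 0.4729 -0.0593  0.0322] [-0.051 -0.999  0.004] [-0.2 -0.3  0.5]
[ -1. 270.] [0.4879 0.0613 0.049 ]
[  0. 149.] [0.5384 0.0463 0.049 ]
[560. 153.] [ 0.5257 -0.1711  0.049 ]
[559. 273.] [ 0.4733 -0.1803  0.049 ]
```

View pics/w2.png

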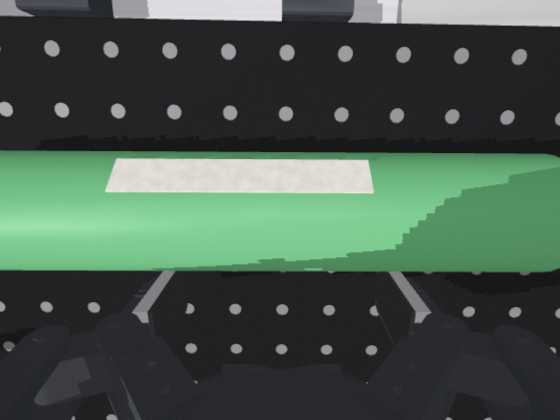

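The tube has rolled (label turned forward) and touches both fingers. Continuing at the same calm speed.

>>> send_rows(commands=[{"delta_pos": [0.5,-0.03,0],"yaw": -0.007},{"delta_pos": [0.5,-0.03,0],"yaw": -0.006},{"delta_pos": [0.5,-0.03,0],"yaw": 0},{"delta_pos": [0.5,-0.03,0],"yaw": 0},{"delta_pos": [0.5,-0.03,0],"yaw": 0},{"delta_pos": [0.5,-0.03,0],"yaw": 0},{"delta_pos": [0.5,-0.03,0],"yaw": 0},{"delta_pos": [0.5,-0.03,0],"yaw": 0},{"delta_pos": [0.5,-0.03,0],"yaw": 0},{"delta_pos": [0.5,-0.03,0],"yaw": 0}])

```text
t: 4.25
tcp_pos: [0.5267, -0.0626, 0.0319]
tool_rot: [0.999, -0.032, 0.008, 0.002]
force: [0.0, 0.3, -0.2]
finger_gap: 1.001
```

```bash
python3 look.py w3
```

```text
4.25 [ 0.5267 -0.0626  0.0319] [-0.065 -0.998  0.004] [ 0.   0.3 -0.2]
[ -1. 154.] [0.5922 0.0426 0.049 ]
[559. 149.] [ 0.5797 -0.1743  0.049 ]
[560. 269.] [ 0.5277 -0.1835  0.049 ]
[  0. 274.] [0.5418 0.0577 0.049 ]
```

>>> send_rows(commands=[{"delta_pos": [0.4,-0.03,0],"yaw": 0},{"delta_pos": [0.4,-0.03,0],"yaw": 0},{"delta_pos": [0.4,-0.03,0],"yaw": 0},{"delta_pos": [0.4,-0.03,0],"yaw": 0},{"delta_pos": [0.4,-0.03,0],"yaw": 0},{"delta_pos": [0.4,-0.03,0],"yaw": 0},{"delta_pos": [0.4,-0.03,0],"yaw": 0},{"delta_pos": [0.4,-0.03,0],"yaw": 0}])

```text
t: 5.3
tcp_pos: [0.5617, -0.0654, 0.0319]
tool_rot: [0.999, -0.032, 0.009, 0.003]
force: [0.4, 0.5, -0.0]
finger_gap: 1.002
```

```bash
python3 look.py w4
```

```text
5.3 [ 0.5617 -0.0654  0.0319] [-0.065 -0.998  0.004] [ 0.4  0.5 -0. ]
[ -0. 221.] [0.6003 0.0479 0.049 ]
[  0. 106.] [0.6445 0.0342 0.049 ]
[559. 107.] [ 0.6301 -0.1747  0.049 ]
[559. 223.] [ 0.584  -0.1822  0.049 ]
```

The tube seems to have dropped into the saddles: it ran ahead of the fingers and lies on the groove line. I'll back off, rise, turn the jaws crosswise and shut them beyond the plug end.

>>> send_rows(commands=[{"delta_pos": [-1.0,0,0.5],"yaw": 0},{"delta_pos": [-0.5,0,5],"yaw": 0},{"delta_pos": [0,0,5],"yaw": 0}])

```text
t: 5.72
tcp_pos: [0.5418, -0.0644, 0.1352]
tool_rot: [0.999, -0.033, 0.004, 0.001]
force: [-0.2, -0.4, -0.3]
finger_gap: 0.999
```

>>> send_rows(commands=[{"delta_pos": [0.7,-1.75,0.3],"yaw": 0.174},{"delta_pos": [0.7,-1.75,0.3],"yaw": 0.174},{"delta_pos": [0.7,-1.75,0.3],"yaw": 0.174},{"delta_pos": [0.7,-1.75,0.3],"yaw": 0.174},{"delta_pos": [0.7,-1.75,0.3],"yaw": 0.174},{"delta_pos": [0.7,-1.75,0.3],"yaw": 0.174},{"delta_pos": [0.7,-1.75,0.3],"yaw": 0.174},{"delta_pos": [0.7,-1.75,0.3],"yaw": 0.174},{"delta_pos": [0.7,-1.75,0.3],"yaw": 0.174},{"delta_pos": [0,0,0],"yaw": 0}], grip=1, force=40)

```text
t: 6.98
tcp_pos: [0.5965, -0.2234, 0.1688]
tool_rot: [0.714, 0.7, 0.003, -0.006]
force: [-0.2, 0.5, 0.3]
finger_gap: -0.0
```

```bash
python3 look.py w5
```

```text
6.975 [ 0.5965 -0.2234  0.1688] [ 1.    -0.019 -0.004] [-0.2  0.5  0.3]
[263. 143.] [ 0.5821 -0.1704  0.049 ]
[269.  -3.] [ 0.5907 -0.0687  0.049 ]
[333.   0.] [ 0.6361 -0.0715  0.049 ]
[326. 146.] [ 0.6331 -0.1738  0.049 ]
```

View pics/w5.png

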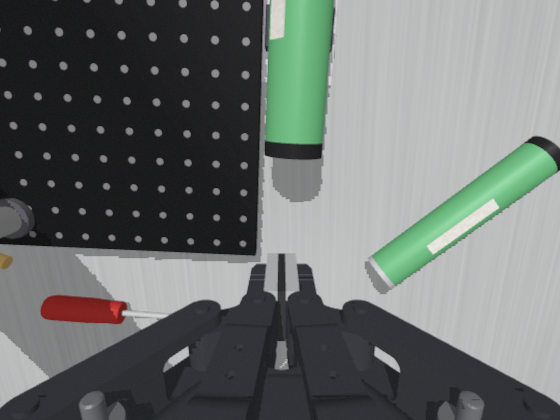

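The tube lies on the groove line with its plug face at (294,157). The screwdriver tip is near (170,317), left of the fingers; I'll locate both.

```bash
python3 - <<'E'
from h import *
s=manip.sense(); c=wcal(s)
print("plug top edge",onz(c,294,158,.062),"L",onz(c,265,148,.038),"R",onz(c,322,148,.038),"driver",onz(c,165,317,.006),"board corner",onz(c,257,260,.025))
cs=manip.get_calibration("scene"); print("drv tip scene",onz(cs,127,274,.004))
E
```

```text
plug top edge [ 0.60583051 -0.18046804  0.062     ] L [ 0.58237192 -0.17447351  0.038     ] R [ 0.63012731 -0.17545105  0.038     ] driver [ 0.46476207 -0.35712857  0.006     ] board corner [ 0.57015323 -0.28243505  0.025     ]
drv tip scene [ 0.50071492 -0.35341426  0.004     ]
```

>>> send_rows(commands=[{"delta_pos": [0.7,0.8,-3.5],"yaw": -0.046},{"delta_pos": [0,0.3,-3.5],"yaw": 0},{"delta_pos": [0,0,-3.5],"yaw": 0},{"delta_pos": [0,0,-2.5],"yaw": 0},{"delta_pos": [0,0,-1.0],"yaw": 0}])

```text
t: 7.65
tcp_pos: [0.5985, -0.2047, 0.0263]
tool_rot: [0.734, 0.679, 0.003, -0.009]
force: [-0.3, 0.1, 0.6]
finger_gap: -0.006
```

```bash
python3 look.py w6
```

```text
7.65 [ 0.5985 -0.2047  0.0263] [ 0.997 -0.078 -0.009] [-0.3  0.1  0.6]
[228.   0.] [ 0.5898 -0.0948  0.049 ]
[362.   0.] [ 0.6337 -0.0985  0.049 ]
[362. 226.] [ 0.6328 -0.1768  0.049 ]
[228. 226.] [ 0.58   -0.1727  0.049 ]
```

View pics/w6.png

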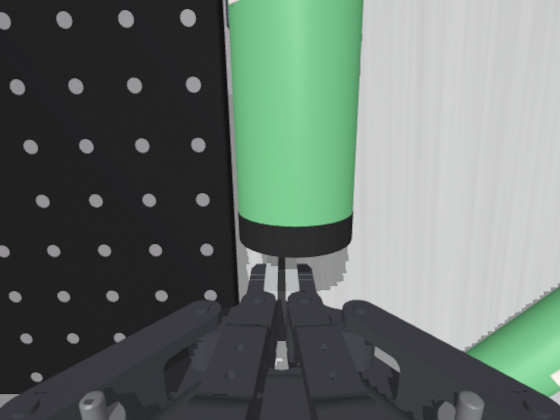

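The fingers are about 7 mm left of the plug's centre (plug 240–352, fingers 250–314). Shifting +x and starting the push.

>>> send_rows(commands=[{"delta_pos": [0.6,0,-0.2],"yaw": 0.01},{"delta_pos": [0.03,0.4,0],"yaw": 0},{"delta_pos": [0.03,0.4,0],"yaw": 0},{"delta_pos": [0.03,0.4,0],"yaw": 0},{"delta_pos": [0.03,0.4,0],"yaw": 0},{"delta_pos": [0.03,0.4,0],"yaw": 0},{"delta_pos": [0.03,0.4,0],"yaw": 0}])

```text
t: 8.57
tcp_pos: [0.6083, -0.1809, 0.0272]
tool_rot: [0.731, 0.683, 0.003, -0.005]
force: [-0.3, -1.9, -1.5]
finger_gap: 0.001
```

>>> send_rows(commands=[{"delta_pos": [0.03,0.4,-0.1],"yaw": 0},{"delta_pos": [0.03,0.4,0],"yaw": 0},{"delta_pos": [0.03,0.4,0],"yaw": 0},{"delta_pos": [0.03,0.4,0],"yaw": 0}])

```text
t: 9.07
tcp_pos: [0.6095, -0.1657, 0.0271]
tool_rot: [0.731, 0.683, 0.002, -0.004]
force: [-2.2, -3.5, 1.2]
finger_gap: 0.0
```

>>> send_rows(commands=[{"delta_pos": [0.02,0.25,0],"yaw": 0},{"delta_pos": [0.02,0.25,0],"yaw": 0}])

```text
t: 9.32
tcp_pos: [0.6099, -0.1601, 0.0271]
tool_rot: [0.731, 0.683, 0.002, -0.004]
force: [-1.8, -4.1, 1.1]
finger_gap: -0.003
```

```bash
python3 - <<'E'
from h import *
a=manip.snapshot("scene")[150:280,200:370]; b=manip.snapshot("side")[150:280,160:330]
cv2.imwrite("pics/c7.png",np.hstack([cv2.resize(x,(400,306),interpolation=cv2.INTER_CUBIC) for x in(a,b)]))
E
```

```text
(no output)
```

View pics/c7.png

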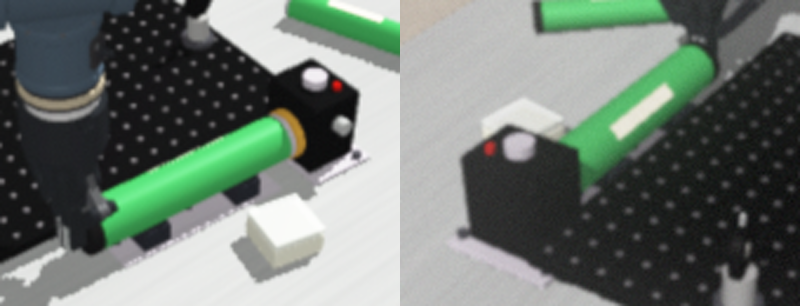

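Left half: the collar at about (290,133) is close to the brass ring, and the tube sits in both saddles. Pushing on in small steps until the force rises.

>>> send_rows(commands=[{"delta_pos": [0.01,0.2,0],"yaw": 0},{"delta_pos": [0.01,0.2,0],"yaw": 0}])

```text
t: 9.68
tcp_pos: [0.6101, -0.1578, 0.0271]
tool_rot: [0.73, 0.683, 0.001, -0.003]
force: [-3.5, -12.0, 1.1]
finger_gap: -0.002
```

>>> send_rows(commands=[{"delta_pos": [0.01,0.2,0],"yaw": 0}])

```text
t: 9.8
tcp_pos: [0.6101, -0.1579, 0.0272]
tool_rot: [0.73, 0.684, -0.0, -0.002]
force: [-2.5, -10.1, 0.7]
finger_gap: 0.004
```

The force jumped from 4 to 12 N and motion stopped at y = -0.158, where -0.159 was predicted: it has butted. Backing off along the axis, then rising and checking.

>>> send_rows(commands=[{"delta_pos": [0,-0.2,0],"yaw": 0},{"delta_pos": [-0.1,-1.0,0],"yaw": 0},{"delta_pos": [-0.1,-2.0,0],"yaw": 0},{"delta_pos": [0,-1.0,4],"yaw": 0},{"delta_pos": [0,0,6],"yaw": 0},{"delta_pos": [0,3,6],"yaw": 0},{"delta_pos": [0,5,2],"yaw": 0},{"delta_pos": [0,5,0],"yaw": 0},{"delta_pos": [0,0,0],"yaw": 0}])

```text
t: 10.92
tcp_pos: [0.6087, -0.0745, 0.2091]
tool_rot: [0.733, 0.68, 0.004, -0.003]
force: [0.4, -0.4, 0.1]
finger_gap: -0.0
```

```bash
python3 look.py w8; python3 - <<'E'
from h import *
a=manip.snapshot("scene")[100:300,100:370]; cv2.imwrite("pics/c8.png",np.hstack([cv2.imread("pics/w8.png")[:,100:480],cv2.resize(a,(420,420*200//270))[:420] if 0 else cv2.copyMakeBorder(cv2.resize(a,(420,311),interpolation=cv2.INTER_CUBIC),0,109,0,0,0)]))
E
```

```text
10.925 [ 0.6087 -0.0745  0.2091] [ 0.997 -0.074  0.001] [ 0.4 -0.4  0.1]
[258.   0.] [0.6022 0.0913 0.049 ]
[312.   0.] [0.6466 0.0879 0.049 ]
[312. 257.] [ 0.6354 -0.1422  0.049 ]
[258. 257.] [ 0.5803 -0.1379  0.049 ]
```

View pics/c8.png

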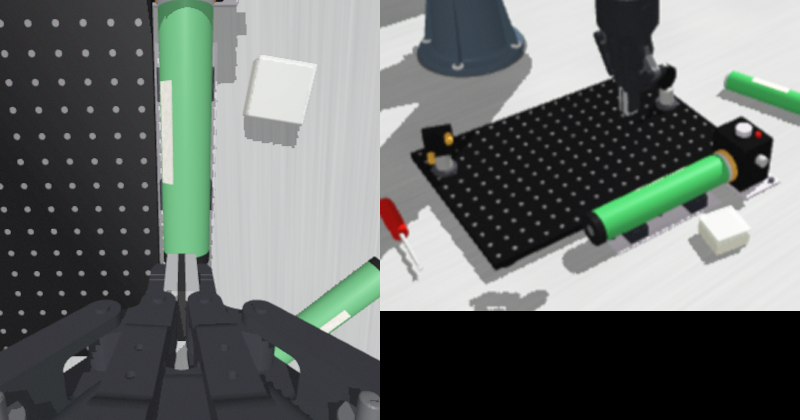

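In the saddles, with the collar at the ring and all bystanders in place. One close look at the joint.

>>> send_rows(commands=[{"delta_pos": [0,4,1],"yaw": 0},{"delta_pos": [0,4,0],"yaw": 0},{"delta_pos": [0,2,0],"yaw": 0},{"delta_pos": [0,0,0],"yaw": 0}])

```text
t: 11.52
tcp_pos: [0.6108, 0.017, 0.2171]
tool_rot: [0.737, 0.676, 0.003, -0.002]
force: [-0.9, 0.8, 0.4]
finger_gap: -0.001
```

```bash
python3 look.py w9; python3 -c "
import cv2;i=cv2.imread('pics/w9.png')[60:260,180:380];cv2.imwrite('pics/c9.png',cv2.resize(i,(600,600),interpolation=cv2.INTER_CUBIC))"
```

```text
11.525 [0.6108 0.017  0.2171] [ 0.996 -0.086  0.001] [-0.9  0.8  0.4]
[265. 119.] [0.602  0.0878 0.049 ]
[313. 119.] [0.6465 0.084  0.049 ]
[313. 270.] [ 0.6373 -0.0705  0.049 ]
[265. 270.] [ 0.5864 -0.066   0.049 ]
```

View pics/c9.png

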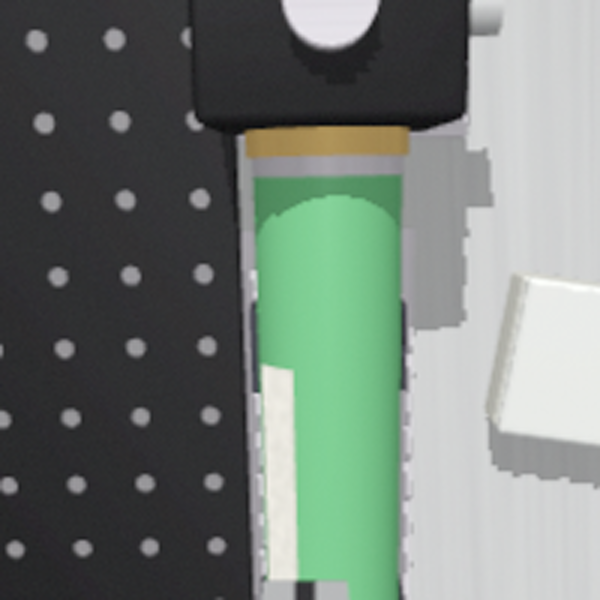

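The collar meets the brass ring at (328,156) with no visible gap, square and centred, and the gripper is clear above.

```bash
python3 -c "
from station import manip
print(manip.sign_off())"
```

```text
the job is handed in; nothing more can be done
None
```

The green tube is seated in both V-saddles with its collar against the brass port ring. The job was handed in at about 11.5 s of the 51 s allowed.

- **Rolling:** I rolled the tube by its side with both open fingers at about 45 mm/s until it dropped into the saddles.
- **Pushing:** With the fingers shut, I pushed on the plugged end. The force rose from about 4 N to 12 N and the motion stopped within about 1 mm of the expected position.
- **Last checks:** A close view showed no visible gap between collar and ring, and the tube straight in the saddles. The gripper was clear above the tube. The mirror mount, iris post, screwdriver and optics box looked unmoved, judged by eye rather than measured.

None of the checks failed or disagreed.

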